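# Fit the R-clip to the test pump's lever pin

## Task

The lever pin of the red pressure-test pump has lost its retaining clip. Take the chrome R-clip that stands in the wooden block, feel with its straight leg for the cross hole in the pin's free end (the pin has end float, so the hole is not always in the same place), thread the leg down through it and press the clip down, without forcing it, until its bow has sprung over the pin and hugs it and the clip sits fully home; then let go. Do not knock the pump, and leave the tools and parts lying around where they are.

Things in the scene. Friction and masses are not known exactly. Their poses are not given: they have to be found in the camera images.
- pump: Hand pump for pressure-testing pipes: red tank 300 x 160 x 110 mm (its x, y, z), standing fast. Origin: centre of its underside, z up. At x = 40 mm two steel lugs (outer faces y = 18 and -18 mm, tops 181 mm above the ledge) carry the lever's pin; the lever runs level from there to x = -330 mm. Lever and gauge (x = 118, y = -35 mm) stay below 190 mm above the ledge.
- pin_mid (a point): Fixed point on the lever pin's axis, 165 mm above the ledge, axes as the pump's. The pin: level plated bar along y, 20 mm thick, free end on the +y side; it cannot turn but has end float: its cross hole's centre is anywhere from y = -10 to +10 mm of this point (not measured), with x and z exact. The pin slides only under about 12 N and stays where it is left.
- pin_crown (a point): Fixed point 10 mm above pin_mid: height of the pin's top line, where the cross hole's upper mouth is. The hole is vertical, 7 mm across, goes right through the pin, with barely broken edges; the pin's free end lies 13.5 mm beyond the hole's centre. Nearest lug face 15.5 mm towards -y, its top 6 mm above this point. 55 mm from pin axis down to the tank lid.
- block: Wooden block 130 x 50 x 50 mm (x, y, z), fast to the ledge; origin at the centre of its underside, z up. The R-clip's leg stands 19.5 mm deep in an upright 6.5 mm hole at x = -35, y = -6 mm, its bow's tip resting on the block's top. Two small keys stand at x = 12 and 40 mm, tops below 90 mm above the ledge.
- clip: R-clip of 5 mm chrome spring wire, about 50 g, loose. Origin: on the straight leg's centre line, where the pin's axis comes to lie when home. z runs up the leg to the coil, x from leg to bow, y normal to the clip's plane. Home: plane upright and square to the pin, bow on either side of it, the neck resting on the pin's crown, this origin level with pin_mid.
- leg_tip (a point): Square-cut lower end of the clip's straight leg (5 mm thick), 42 mm below the clip's origin along the leg; axes as the clip's. It goes freely into the hole if within about 1 mm of its centre.
- coil_mid (a point): Centre of the clip's coil, the place to grip: 23 mm across, 10 mm thick along the clip's y, flat faces. It lies 9 mm from the leg's line to the bow side, 48 mm above the clip's origin, 90 mm above the leg's tip; axes as the clip's.
- bow_pinch (a point): Centre of the bow's wire at its narrowest, at clip x = 6, z = -11 mm; the sprung bow swings out about its root at the coil. Tip at x = 13, z = -20 mm. From 22 mm above home it rides over the pin: the push peaks at 5 to 10 N, turns to a pull as it springs over, then rises by several N per mm once home. Over 40 N on the pin (leg and bow squeeze it with some 25 N by themselves) is forcing it.
- spanner: Chrome adjustable spanner lying flat, about 190 x 40 x 11 mm, loose; leave it. Origin at the underside near mid-length.
- screwdriver: Blue-handled screwdriver, 190 mm long, lying, loose; leave it. Origin at the underside at mid-length.
- cover: Black plastic fuse box cover 100 x 150 x 31 mm lying flat, loose; leave it. Origin at the centre of the underside.
- keyring: Steel key ring 38 mm across with three radiator bleed keys, 4 mm high, loose; leave it. Origin at the ring's centre, on the ledge.

How it is judged:
By the outcome, as a careful person would: the job done as asked, in the order asked, and still so for the second after the job is handed in, with the robot touching nothing.
It also fails if it takes over 72 s, if anything falls off the work surface, if the arm or the gripper's body presses on something with over 40 N, if the wrist force passes 120 N, or if a joint passes its speed limit or range.

## Robot

A 7-joint arm with a two-finger parallel gripper is mounted at the origin on the work surface. World frame = base frame: x ahead of the robot, y to its left, z up, the work surface at z = 0. Lengths are in m, angles in rad, forces in N, time in s.
With the tool pointing down it reaches from about 0.425 to 0.875 m from the base axis. Payload 9.9 kg.
Tool frame: the origin (TCP) lies on the centre line of the jaws, within the pads' length; the fingertips stand 14 mm ahead of it and the grasp point (between the pads) lies 5 mm behind it (arm.nose_length is the distance from the TCP to the fingertips, in m); z points along the fingers, y is the line along which they close (so a half turn about z gives the same grasp; the last joint's range is limited). The gripper opens to 85 mm and grips with 20 to 120 N. Pads are 22 mm wide; open, the fingers measure 114 mm over their backs; the gripper's body (76 mm by 85 mm) begins 54 mm behind the grasp point. The pads swing forward as they close: fully open they stand 13 mm farther back than shut.
Start: joints at [1.222, 0.576, 0.025, 1.437, -0.015, 1.129, -0.057], TCP at [0.177, -0.651, 0.245] pointing down, gripper open.
Joint ranges: [-2.76, 2.76], [-0.34, 2.15], [-1.52, 1.57], [0.19, 2.46], [-1.09, 4.23], [0.17, 1.99], [-2.82, 2.82]. Speed limits (rad/s): [2.22, 2.22, 3.01, 3.01, 3.14, 3.14, 3.14].

## Interface

Orientations are given as a unit quaternion [x, y, z, w].
In Python, from station import arm, command_gripper, solver, status, optics, hand_in gives the robot as it stands. The module is installed in compiled form; this text tells all that it offers. Calls block until the motion is done:
- arm.reach(position, orientation): joint-space move of the TCP to a pose.
- arm.move_l(position, orientation=None, rate=0.15, max_force=None): straight line of the TCP; orientation=None keeps the orientation; rate is the mean speed in m/s. With max_force (N) it stops when the force on the tool has changed by that much, and returns True; else False.
- arm.movej(angles): joint-space move.
- command_gripper(opening, force=None): finger opening in m; force is the grip in N (None keeps the last); returns when the fingers have stopped.
- arm.hold(seconds).
- solver.ik(position, orientation): joint angles nearest the present ones, or None.
- status.sense(): the state.
- optics.get_image(name): name is "side" or "top"; returns a dict with "image" (400x640x3 uint8, blue, green, red), "depth" (400x640 float32, m along the optical axis (not along the pixel's ray), 0 where there is no reading), "mtx" (3x3 intrinsics, pixels), "k1" (the pictures are not rectified: a ray, as slopes to the right and down, at radius r is drawn at 1 + k1 r^2 times it, then the intrinsics apply), "R" (3x3) and "t" (3): a world point X has camera coordinates R X + t. Camera axes: x right, y down, z forward; pixel columns grow to the right and rows downward; lengths in m; the calibration is good to about 2 mm. A picture is of the moment at which its call begins.
A pose or a line that the arm cannot do raises arm.IKError and nothing moves.
- hand_in(): hands the job in; it is judged then, once.
The state is a dict: "clock": time; "q": joint angles; "qd": joint speeds; "tau": joint torques, N m; "tcp_pos": TCP position; "eef_rot": TCP orientation; "contact_force": force on the tool from outside, world axes, zero at the start; "moment": the same for the moment, N m; "grip_width": finger opening in m; "gripper_force": force on a finger pad.
Only numpy, scipy, OpenCV 4.12 (cv2) and the standard library are available. Lean on these libraries where they do the work, as an engineer would, in place of code of your own. Each camera call takes 0.05 s, during which the arm holds its last target. There are 200 camera calls.

## Working session

There is one attempt and no reset: what is moved stays moved. The work goes in short steps, each a Python script; the robot and the scene stay as the last script left them, time stands still between calls to the robot, and variables do not carry over. Pictures are saved under pics/ and viewed, at most 10 in all, crops included, and the job is handed in when it is done.

```bash
mkdir -p pics; python3 - <<'E'
from station import arm,status,optics
import cv2,numpy as np
for n in("side","top"):
    d=optics.get_image(n); cv2.imwrite(f"pics/{n}0.png",d["image"]); np.savez(f"{n}0.npz",**d)
    print(n,d["mtx"].tolist(),d["k1"],np.round(d["R"],4).tolist(),np.round(d["t"],4).tolist(),"cam",-d["R"].T@d["t"])
s=status.sense();print(s)
E
```

```text
side [[428.49294643394614, 0.0, 313.65303539650046], [0.0, 428.49294643394614, 194.3811191935909], [0.0, 0.0, 1.0]] -0.08401158205587589 [[-0.9611, -0.275, -0.0265], [-0.1187, 0.4975, -0.8593], [0.2495, -0.8227, -0.5108]] [0.4668, 0.2283, 0.6715] cam [0.3081331  0.56724127 0.5514875 ]
top [[370.55188358732886, 0.0, 311.8955310539093], [0.0, 370.55188358732886, 194.65193895880628], [0.0, 0.0, 1.0]] -0.08391310474690346 [[-0.0138, -0.9999, 0.0041], [-0.9974, 0.0135, -0.0712], [0.0711, -0.0051, -0.9975]] [-0.1312, 0.5114, 0.8428] cam [ 0.44829904 -0.13380831  0.8776068 ]
{'clock': 0.1, 'q': array([ 1.22220574,  0.57643041,  0.02488815,  1.43781716, -0.01501756,
        1.12901499, -0.05651205]), 'qd': array([ 2.47711067e-04, -1.29208787e-03, -8.51397736e-04, -2.65163680e-03,
        1.25508837e-05,  1.10910917e-03, -4.97420439e-04]), 'tau': array([ 5.28467775e-03, -7.67299676e+01,  2.25809097e+00, -2.86597252e+01,
        1.59226614e-02,  8.60606408e-03,  1.35164873e-05]), 'tcp_pos': array([ 0.17654176, -0.65110403,  0.24454406]), 'eef_rot': array([ 9.91249663e-01,  1.31998312e-01, -1.38317831e-04, -7.29346601e-04]), 'contact_force': array([ 0.36599002, -0.40798809, -0.5215956 ]), 'moment': array([-0.0295421 ,  0.01245133, -0.0035346 ]), 'gripper_force': 0.0, 'grip_width': 0.08521496708664826}
```

View pics/side0.png

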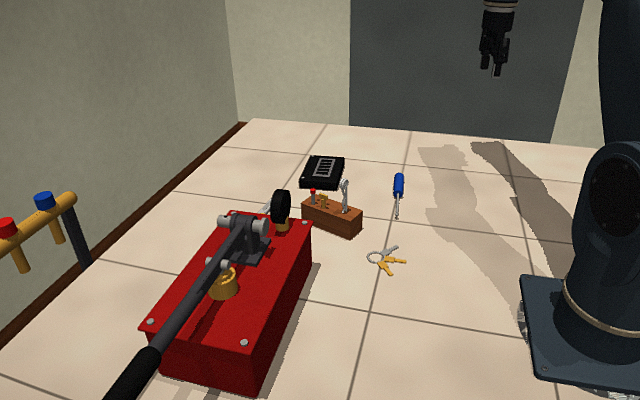

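View pics/top0.png

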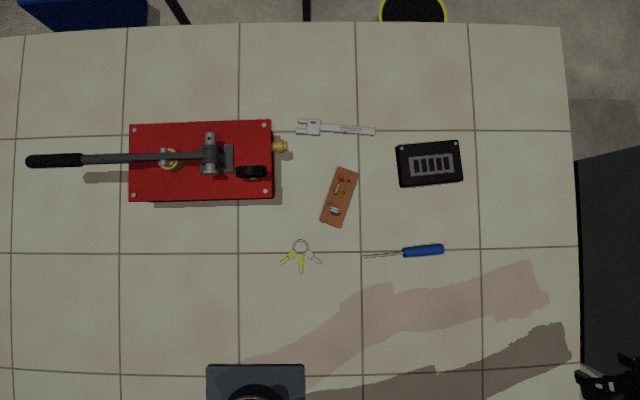

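```bash
cat > h.py <<'E'
import numpy as np,cv2
def load(n): return dict(np.load(n))
def slopes(d,px):
    return cv2.undistortPoints(np.array(px,float).reshape(-1,1,2),d["mtx"],np.array([float(d["k1"]),0,0,0,0]))[:,0]
def ray(d,px):
    s=slopes(d,px); v=np.c_[s,np.ones(len(s))]@d["R"]   # R^T v, unit optical depth
    return -d["R"].T@d["t"],v
def onplane(d,px,z):
    c,v=ray(d,px); return c+v*((z-c[2])/v[:,2])[:,None]
def bydepth(d,px):
    c,v=ray(d,px); p=np.array(px,int).reshape(-1,2); return c+v*d["depth"][p[:,1],p[:,0]][:,None]
def proj(d,X):
    X=np.atleast_2d(X); return cv2.projectPoints(X,cv2.Rodrigues(d["R"])[0],d["t"],d["mtx"],np.array([float(d["k1"]),0,0,0,0]))[0][:,0]
def tri(ds,pxs):
    A=np.zeros((3,3));b=np.zeros(3);L=[]
    for d,p in zip(ds,pxs):
        c,v=ray(d,[p]);v=v[0]/np.linalg.norm(v[0]);P=np.eye(3)-np.outer(v,v);A+=P;b+=P@c;L.append((P,c))
    X=np.linalg.solve(A,b);return X,[np.linalg.norm(P@(X-c)) for P,c in L]
E
python3 - <<'E'
from h import *
T=load("top0.npz");S=load("side0.npz")
yy,xx=np.mgrid[0:400,0:640];px=np.c_[xx.ravel(),yy.ravel()]
for n,d in(("top",T),("side",S)):
    W=bydepth(d,px).reshape(400,640,3);im=d["image"].astype(int);b,g,r=im[...,0],im[...,1],im[...,2]
    ok=d["depth"]>0
    fl=ok&(abs(W[...,2])<.01)&(W[...,0]>.3)&(W[...,0]<.8)&(abs(W[...,1])<.3);print(n,"floor z",np.median(W[fl][:,2]),W[fl][:,2].std())
    hsv=cv2.cvtColor(d["image"],cv2.COLOR_BGR2HSV)
    red=ok&((hsv[...,0]<6)|(hsv[...,0]>174))&(hsv[...,1]>150)&(abs(W[...,2]-.11)<.012)&(W[...,1]>-.1)
    P=W[red];print("lid",len(P),P[:,2].mean(),cv2.minAreaRect((P[:,:2]*1000).astype(np.float32)))
    wood=ok&(hsv[...,0]>5)&(hsv[...,0]<20)&(hsv[...,1]>100)&(abs(W[...,2]-.05)<.01)&(W[...,1]<0)&(W[...,1]>-.3)&(W[...,0]>.35)
    P=W[wood];print("block",len(P),P[:,2].mean(),cv2.minAreaRect((P[:,:2]*1000).astype(np.float32)))
def crop(d,x0,y0,w,h,s):return cv2.resize(d["image"][y0:y0+h,x0:x0+w],None,fx=s,fy=s,interpolation=cv2.INTER_CUBIC)
a=np.hstack([crop(T,180,120,80,60,5),crop(T,310,160,80,60,5)]);b=np.hstack([crop(S,210,190,80,60,5),crop(S,295,165,80,60,5)])
cv2.imwrite("pics/crops.png",np.vstack([a,b]))
E
```

```text
top floor z -0.0012585068547158462 0.0019518751344078911
lid 8537 0.10883251119519993 ((579.7230224609375, 100.14996337890625), (167.6738739013672, 308.61865234375), 0.8345031142234802)
block 1120 0.04849017435128947 ((531.63427734375, -123.92143249511719), (210.11236572265625, 129.93927001953125), 68.84253692626953)
side floor z 0.0006599494114133408 0.0012541904357565485
lid 9442 0.11048506461046405 ((579.6051025390625, 101.16548156738281), (168.67300415039062, 308.3949890136719), 1.0048919916152954)
block 856 0.04896479583402509 ((523.271240234375, -144.17079162597656), (171.7241668701172, 130.84703063964844), 68.40160369873047)
```

View pics/crops.png

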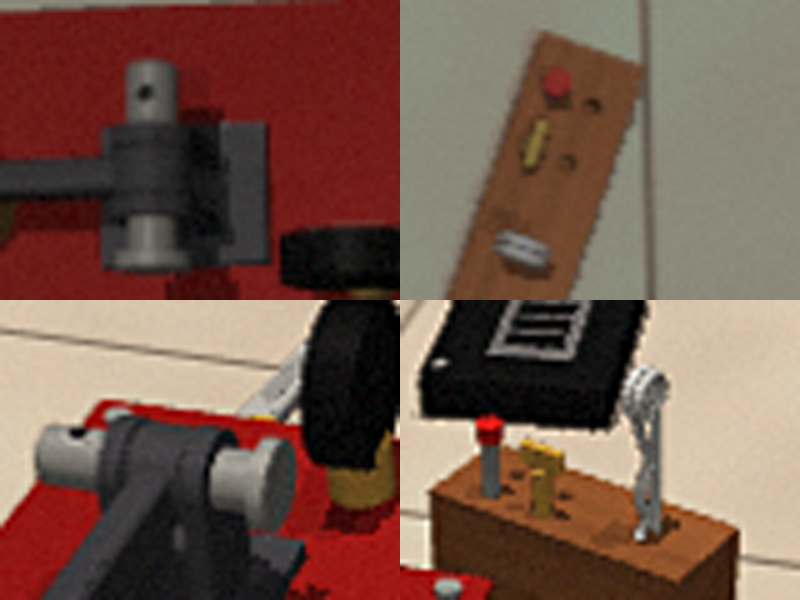

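The top crop shows the dark cross hole at about (209, 138) px and the coil at (334, 209.5). The side crop shows the hole at about (225, 216). The bow is on the block's +y side (left of the leg in the side view).

```bash
python3 - <<'E'
from h import *
T=load("top0.npz");S=load("side0.npz")
def blob(d,x0,y0,x1,y1,thr,dark=True):
    g=cv2.cvtColor(d["image"],cv2.COLOR_BGR2GRAY).astype(float)[y0:y1,x0:x1]
    w=np.clip(thr-g if dark else g-thr,0,None)
    yy,xx=np.mgrid[y0:y1,x0:x1]
    return np.array([(w*xx).sum(),(w*yy).sum()])/w.sum()
g=lambda d,x0,y0,x1,y1:print(cv2.cvtColor(d["image"],cv2.COLOR_BGR2GRAY)[y0:y1,x0:x1])
g(T,203,131,217,146);g(S,217,211,234,226)
ht=blob(T,206,136,213,142,75);hs=blob(S,222,214,229,220,110)
print("hole px",ht,hs,"top plane",onplane(T,[ht],.174),"side",onplane(S,[hs],.174),"tri",tri([T,S],[ht,hs]))
# lid corners red rect centre
for n,d in(("T",T),("S",S)):
    hsv=cv2.cvtColor(d["image"],cv2.COLOR_BGR2HSV)
    yy,xx=np.mgrid[0:400,0:640];W=bydepth(d,np.c_[xx.ravel(),yy.ravel()]).reshape(400,640,3)
    m=((hsv[...,0]>4)&(hsv[...,0]<22)&(hsv[...,1]>90)&(abs(W[...,2]-.05)<.012)&(W[...,1]<-.03)&(W[...,1]>-.25)&(W[...,0]>.4)).astype(np.uint8)
    m=cv2.morphologyEx(m,cv2.MORPH_CLOSE,np.ones((7,7)))
    k,l,st,_=cv2.connectedComponentsWithStats(m);i=1+np.argmax(st[1:,4]);p=np.argwhere(l==i)[:,::-1]
    P=onplane(d,p,.05);r=cv2.minAreaRect((P[:,:2]*1000).astype(np.float32));print(n,"block",r)
    # clip: bright unsaturated points
    c=(hsv[...,1]<70)&(hsv[...,2]>(110 if n=="T" else 120))&(W[...,2]>.1)&(W[...,2]<.15)&(abs(W[...,0]-.47)<.06)&(abs(W[...,1]+.15)<.06)
    p=np.argwhere(c)[:,::-1];print(n,"coil",len(p),p.min(0),p.max(0),p.mean(0),W[c].mean(0))
    P=onplane(d,p,.1205);q=P[:,:2]-P[:,:2].mean(0);e,v=np.linalg.eigh(np.cov(q.T));print(P.mean(0),np.sqrt(e),v[:,1])
    b=np.deg2rad(r[2])
g(T,326,202,344,217)
E
```

```text
[[ 53  52  49  53  54  59  61  59  57  53  45  51  53  47]
 [ 48  49  56  68  76  84  92  87  77  66  59  54  49  48]
 [ 50  51  66  86  94 106 118 106  94  81  71  56  53  48]
 [ 47  48  70  88  97 107 118 107  94  85  75  56  42  44]
 [ 51  50  72  89  97 105 121 108  94  87  73  59  42  43]
 [ 48  49  74  87  96  96 106  98  91  83  75  57  42  42]
 [ 52  54  76  90  90  52  41  71  91  83  76  60  38  40]
 [ 52  52  74  87  63  24  28  60  88  87  73  56  39  39]
 [ 53  47  72  81  68  39  48  77  84  86  75  58  36  44]
 [ 46  50  74  90  95  87 100 110  94  84  74  57  41  36]
 [ 51  46  74  87  97 110 119 106  95  85  76  59  42  39]
 [ 50  50  75  91  95 106 117 105  90  87  73  60  41  25]
 [ 50  52  73  83  91  94 105  94  85  83  73  56  38  23]
 [ 50  51  60  72  68  68  70  65  65  63  56  50  39  24]
 [ 40  44  46  49  52  52  52  47  45  42  38  41  33  28]]
[[200 206 202 201 199 201 200 201 201 202 207 160  71  45  64 102 111]
 [202 207 205 201 203 199 200 198 204 206 181 106  44  71 141 173 162]
 [201 202 207 203 203 206 201 205 213 187 108  45  49  86 141 144  94]
 
[... 2138 characters left out ...]
 78  81  84  83  85  82]
 [ 77  80  74  68  72  82 111 131 137 137 128 107  90  81  81  86  83  80]
 [ 79  81  85  94 109 122 124 110  93 114 127 122 117  95  83  82  82  82]
 [ 84  81  73  70  87 121 132 137 134 125 102  83  92  85  82  83  80  84]
 [ 80  74  73  73  61  68  83 106 127 133 128 114  94  81  81  83  80  83]
 [ 81  74  73  76  61  48  50  59  67  88 106 107  94  66  74  81  85  82]
 [ 79  75  73  76  64  49  44  49  47  51  54  59  61  52  52  75  83  82]
 [ 78  75  72  76  77  60  46  47  49  49  46  49  47  51  68  83  85  83]
 [ 75  70  74  77  84  79  77  78  63  49  48  51  50  50  73  83  84  82]
 [ 74  73  76  77  83  80  79  81  82  79  78  79  83  81  82  83  82  83]]
```

```bash
cat >> h.py <<'E'
def quat(a):  # tool down, tool y at world angle a (rad)
    from scipy.spatial.transform import Rotation as Ro
    y=np.array([np.cos(a),np.sin(a),0]);z=np.array([0,0,-1.]);return Ro.from_matrix(np.c_[np.cross(y,z),y,z]).as_quat()
E
python3 - <<'E'
from h import *
from station import arm,status,solver,command_gripper
for a0 in(-20,160):
    print(a0,[np.round(q,2) if q is not None else None for q in (solver.ik([.471,-.183,.117],quat(np.deg2rad(a0))),solver.ik([.611,.07,.24],quat(np.deg2rad(a0+20))))])
E
```

```text
-20 [array([ 0.48,  0.5 , -0.29,  2.03,  0.23,  0.64, -0.31]), array([ 0.15,  0.53, -0.54,  1.6 ,  0.3 ,  1.1 , -0.47])]
160 [array([-0.07,  0.55,  0.52,  2.05, -0.44,  0.65, -2.75]), array([ 0.5 ,  0.77, -1.29,  1.59,  0.75,  1.37,  2.26])]
```

```bash
python3 - <<'E'
from h import *
from station import arm,status,command_gripper
Q=quat(np.deg2rad(-20)); c=np.array([.471,-.183])
arm.reach([*c,.24],Q); command_gripper(.04)
arm.move_l([*c,.15],rate=.15)
print(arm.move_l([*c,.117],rate=.06,max_force=10))
f0=status.sense()
command_gripper(0.0,30); arm.hold(.3); s=status.sense()
for x in(f0,s): print(x["clock"],x["tcp_pos"],x["contact_force"].round(2),x["moment"].round(3),x["grip_width"],x["gripper_force"])
import cv2;from station import optics
for n in("side","top"):
    d=optics.get_image(n);np.savez(f"{n}1.npz",**d);cv2.imwrite(f"pics/{n}1.png",d["image"])
S=load("side1.npz")["image"][150:250,280:400]
T=load("top1.npz")["image"][150:250,280:400]
cv2.imwrite("pics/grip.png",np.hstack([cv2.resize(i,(396,330),interpolation=cv2.INTER_CUBIC) for i in(S,T)]))
E
```

```text
False
4.05 [ 0.47106495 -0.18293181  0.11690818] [0.3  0.07 0.21] [ 0.014  0.012 -0.004] 0.04023883164456785 0.0
4.7167 [ 0.47120785 -0.18308047  0.11722906] [-0.05 -0.42  6.07] [-0.08   0.041  0.025] 0.009245289530452316 33.51551592350006
```

View pics/grip.png

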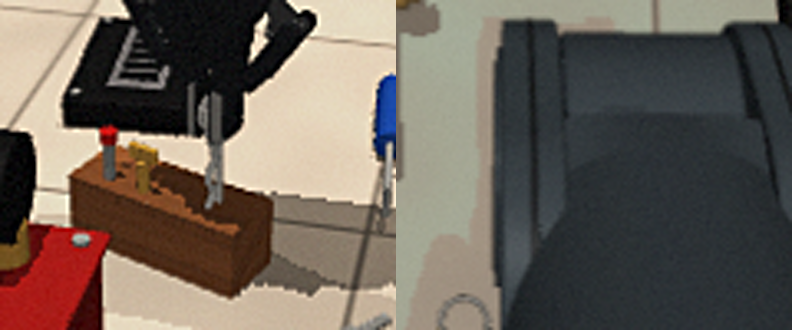

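```bash
python3 - <<'E'
from h import *
from station import arm,status,command_gripper,optics
command_gripper(0.0,80)
p=status.sense()["tcp_pos"];Q=quat(np.deg2rad(-20))
print("tcp",p,status.sense()["contact_force"].round(2))
arm.move_l([p[0],p[1],.15],rate=.04);print(status.sense()["contact_force"].round(2),status.sense()["moment"].round(3))
arm.move_l([p[0],p[1],.31],rate=.15)
R=quat(np.deg2rad(.9))
arm.reach([.611,.0695,.31],R);arm.move_l([.611,.0695,.277],R,rate=.05)
s=status.sense();print(s["clock"],s["tcp_pos"],s["grip_width"],s["gripper_force"],s["contact_force"].round(2))
d=optics.get_image("side");np.savez("side2.npz",**d);d2=optics.get_image("top");np.savez("top2.npz",**d2)
c=lambda i,x,y:cv2.resize(i[y:y+60,x:x+60],(390,390),interpolation=cv2.INTER_CUBIC)
cv2.imwrite("pics/hover.png",np.hstack([c(d["image"],196,175),c(d2["image"],180,110)]))
E
```

```text
tcp [ 0.4712677  -0.18306014  0.11731062] [-0.86  0.69  6.65]
[ 0.36 -0.15 -0.95] [-0.028 -0.011  0.004]
9.1417 [0.61115028 0.06959681 0.27715584] 0.008372103758432345 78.73586654663086 [-0.07  0.69 -0.33]
```

View pics/hover.png

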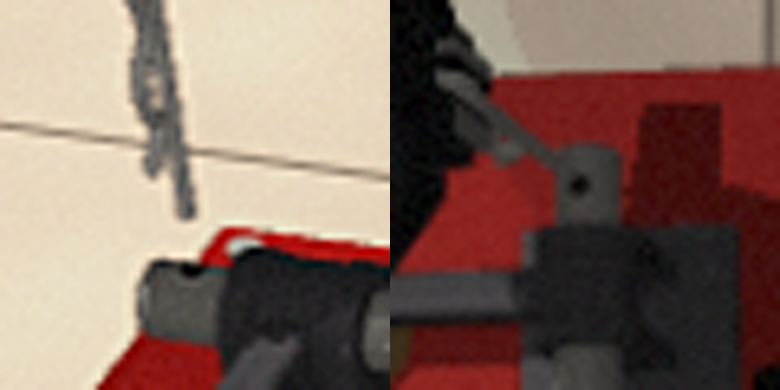

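Side view: leg tip about (224.3, 207.7), hole about (225.7, 216). Top view: leg tip about (205.3, 134.8), hole (208.5, 138).

```bash
python3 - <<'E'
from h import *
T=load("top2.npz");S=load("side2.npz");np.set_printoptions(linewidth=200)
g=lambda d,x0,y0,x1,y1:print(cv2.cvtColor(d["image"],cv2.COLOR_BGR2GRAY)[y0:y1,x0:x1])
g(S,217,200,232,212);g(T,198,129,214,142)
f=lambda u,v,x,y:((u+.5)/6.5-.5+x,(v+.5)/6.5-.5+y)
ts=f(187,216,196,175);tt=f(167,164,180,110);hs=f(190,271,196,175);ht=f(188,184,180,110)
print(ts,tt,hs,ht)
print("tip",tri([T,S],[tt,ts]),"z.190 side",onplane(S,[ts],.19),"top",onplane(T,[tt],.19))
print("hole",tri([T,S],[ht,hs]),"z.175 side",onplane(S,[hs],.175),"top",onplane(T,[ht],.175))
E
```

```text
[[198 123 108 108 148 143 106  97 187 228 221 220 221 223 223]
 [207 149  99 156 189 138 101  82 180 227 220 215 219 217 217]
 [225 205 155 200 226 161  99  90 177 226 221 217 217 217 218]
 [219 224 227 227 230 189  96  93 144 208 221 218 221 216 219]
 [221 221 218 222 228 189 100  97 111 198 226 218 219 215 219]
 [218 218 218 221 227 196 120 100 121 201 226 219 219 218 218]
 [219 219 220 218 225 200 133  98  96 186 228 219 219 217 218]
 [221 219 220 218 224 198 130 100  76 177 225 222 219 218 219]
 [221 219 221 219 221 214 160 113 123 193 225 220 221 221 221]
 [221 219 220 220 220 224 217 209 220 228 222 222 219 222 219]
 [218 218 220 221 221 220 222 224 223 220 225 225 177  87  53]
 [219 219 221 218 219 219 218 219 219 222 228 181  84  49  79]]
[[54 56 54 58 56 59 57 59 56 58 55 55 54 57 55 54]
 [58 55 58 56 58 54 56 58 58 56 60 55 53 54 59 54]
 [64 60 57 58 55 58 55 60 55 54 59 60 57 60 58 58]
 [78 72 62 55 60 59 58 61 61 56 61 60 59 55 53 53]
 [77 75 67 53 60 58 55 65 61 59 67 67 66 64 60 58]
 [61 61 56 55 56 56 59 53 56 60 63 66 65 64 58 59]
 [55 53 57 56 55 62 60 58 59 59 64 68
[... 195 characters left out ...]
 46 30 26 49 60 60 57]
 [66 64 64 59 56 53 59 57 61 60 52 56 69 62 59 57]
 [63 64 62 62 57 54 53 60 57 61 69 69 65 64 60 60]]
(224.34615384615384, 207.80769230769232) (205.26923076923077, 134.80769230769232) (224.80769230769232, 216.26923076923077) (208.5, 137.8846153846154)
tip (array([0.61142392, 0.06189388, 0.19278349]), [np.float64(0.0018488565924897325), np.float64(0.0018488565924896334)]) z.190 side [[0.61162516 0.05818747 0.19      ]] top [[0.61389005 0.06344123 0.19      ]]
hole (array([0.61127158, 0.061164  , 0.17578321]), [np.float64(0.00016136523467662103), np.float64(0.00016136523467648577)]) z.175 side [[0.61208786 0.06009579 0.175     ]] top [[0.61129691 0.06131676 0.175     ]]
```

```bash
python3 - <<'E'
from h import *
from station import arm,status,command_gripper,optics
r=arm.move_l([.611,.0695,.255],rate=.012,max_force=3);arm.hold(.2)
s=status.sense();print(r,s["clock"],s["tcp_pos"],s["contact_force"].round(2),s["moment"].round(3))
d=optics.get_image("side");np.savez("side3.npz",**d);d2=optics.get_image("top");np.savez("top3.npz",**d2)
c=lambda i,x,y:cv2.resize(i[y:y+40,x:x+40],(400,400),interpolation=cv2.INTER_CUBIC)
cv2.imwrite("pics/touch.png",np.hstack([c(d["image"],206,190),c(d2["image"],190,118)])*1.0.__int__() if 0 else np.hstack([c(d["image"],206,190),cv2.convertScaleAbs(c(d2["image"],190,118),alpha=1.8)]))
E
```

```text
False 11.425 [0.61100517 0.06954455 0.25502237] [ 0.31  1.02 -0.78] [0.082 0.049 0.032]
```

View pics/touch.png

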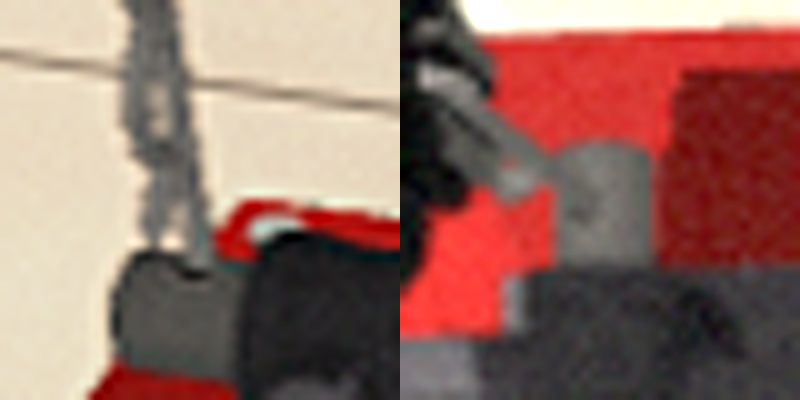

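The leg fills the hole in both views: side tip near (226, 216), top near (208, 138). It met no resistance 7 mm below the crown, so it is threaded. I'll descend to just before the bow touches.

```bash
python3 - <<'E'
from station import arm,status
x,y=.611,.0695
for z in(.248,.241,.235):
    r=arm.move_l([x,y,z],rate=.015,max_force=4);s=status.sense();f=s["contact_force"]
    print(r,s["clock"],s["tcp_pos"].round(5),f.round(2),s["moment"].round(3))
    if r:break
E
```

```text
False 12.1417 [0.61096 0.06952 0.24792] [-1.01 -0.27 -0.04] [ 0.15  -0.019  0.014]
False 12.7583 [0.611   0.06953 0.24095] [ 0.72  1.44 -0.26] [ 0.112 -0.     0.027]
False 13.3083 [0.61097 0.06951 0.23495] [-0.34  0.37  0.83] [ 0.171 -0.011 -0.016]
```

```bash
python3 - <<'E'
from station import arm,status
x,y=.611,.0695
z=.235
while z>.2145:
    z-=.0015
    r=arm.move_l([x,y,z],rate=.02,max_force=15);s=status.sense();f=s["contact_force"]
    print(r,round(s["clock"],1),s["tcp_pos"].round(4)[2],f.round(1),s["moment"].round(2),round(s["grip_width"],4))
    if r or abs(f[:2]).max()>10 or f[2]>13:break
E
```

```text
False 13.6 0.2336 [0.2 1.2 0.2] [ 0.65 -0.04 -0.01] 0.0085
False 13.8 0.2321 [0.5 4.  1.6] [ 1.31 -0.01 -0.04] 0.0086
False 14.1 0.2306 [0.6 6.5 2.1] [1.51 0.   0.01] 0.0088
False 14.3 0.2291 [0.2 6.2 2.2] [ 1.65 -0.01 -0.  ] 0.0087
False 14.6 0.2276 [0.1 6.5 2.5] [ 1.71 -0.   -0.01] 0.0086
False 14.8 0.2261 [0.6 6.5 2. ] [ 1.74 -0.19 -0.04] 0.0083
False 15.1 0.2246 [1.1 6.4 1.5] [ 1.7  -0.07 -0.01] 0.0085
False 15.3 0.2229 [ 0.6  6.8 -0.1] [ 1.77 -0.02  0.08] 0.0088
False 15.6 0.2211 [ 0.2  6.1 -1.8] [ 1.73 -0.04 -0.01] 0.0085
False 15.8 0.2193 [ 0.7  7.3 -4.7] [ 1.88 -0.    0.01] 0.0089
False 16.1 0.2176 [-0.7  7.3 -4. ] [ 1.86 -0.04 -0.03] 0.0084
False 16.3 0.2159 [ 1.7  7.5 -6.7] [ 1.73 -0.23  0.01] 0.0087
False 16.6 0.2143 [ 1.1  6.4 -7.1] [ 1.69 -0.24  0.03] 0.009
False 16.8 0.2126 [ 2.   5.  -8.2] [ 1.43 -0.31  0.03] 0.0084
```

```bash
python3 - <<'E'
from station import arm,status
x,y=.611,.0695
z=.2126
while z>.205:
    z-=.0006; y=min(y+.0001,.0701)
    r=arm.move_l([x,y,z],rate=.01,max_force=12);s=status.sense();f=s["contact_force"]
    print(r,round(s["clock"],1),s["tcp_pos"].round(4),f.round(1),s["moment"].round(2),round(s["grip_width"],4))
    if r or f[2]>6:break
E
```

```text
False 17.2 [0.6104 0.0695 0.2111] [ 0.3  5.2 -6.4] [ 1.14  0.03 -0.03] 0.0084
False 17.4 [0.6106 0.0696 0.2111] [-1.1  4.2 -7.5] [1.13 0.22 0.01] 0.0084
False 17.7 [0.611  0.0697 0.2109] [ 0.2  4.4 -6.4] [1.1  0.14 0.01] 0.0086
False 17.9 [0.6112 0.0699 0.2104] [ 0.3  3.  -3.2] [1.07 0.06 0.01] 0.0085
False 18.2 [0.6114 0.07   0.21  ] [0.1 3.3 0.3] [0.9  0.02 0.02] 0.0088
False 18.4 [0.6115 0.0702 0.2095] [0.1 3.4 3.6] [ 0.88 -0.04 -0.04] 0.0087
False 18.7 [0.6116 0.0705 0.209 ] [0.  4.  5.8] [ 1.   -0.05 -0.06] 0.0082
False 18.9 [0.6116 0.071  0.2085] [0.7 5.  5.5] [ 1.22 -0.02 -0.02] 0.0087
False 19.2 [0.6116 0.071  0.2082] [0.3 5.1 8.8] [1.23 0.1  0.  ] 0.0085
```

```bash
python3 - <<'E'
from h import *
from station import arm,status,command_gripper,optics
p=status.sense()["tcp_pos"]
arm.move_l([p[0],p[1]-.0005,.2093],rate=.01);arm.hold(.2);s=status.sense();print(s["tcp_pos"].round(4),s["contact_force"].round(1),s["moment"].round(2))
command_gripper(.03);arm.hold(.3);s=status.sense();p=s["tcp_pos"];print(p.round(4),s["contact_force"].round(1),s["grip_width"])
r=arm.move_l([p[0],p[1],.26],rate=.05,max_force=5);print(r,status.sense()["contact_force"].round(1))
if not r:
    arm.move_l([p[0],p[1],.36],rate=.15);arm.reach([.5,-.25,.35],quat(0))
    d=optics.get_image("side");np.savez("side4.npz",**d);d2=optics.get_image("top");np.savez("top4.npz",**d2)
    c=lambda i,x,y:cv2.resize(i[y:y+60,x:x+60],(400,400),interpolation=cv2.INTER_CUBIC)
    cv2.imwrite("pics/home.png",np.hstack([c(d["image"],196,180),cv2.convertScaleAbs(c(d2["image"],180,110),alpha=1.6)]))
print(status.sense()["clock"])
E
```

```text
[0.6118 0.0704 0.2094] [-0.4  1.9  4.5] [0.62 0.01 0.01]
[0.6116 0.0704 0.2093] [-0.4 -0.7 -0.3] 0.0297663761293795
False [-0.4  0.1  0.2]
23.7417
```

View pics/home.png

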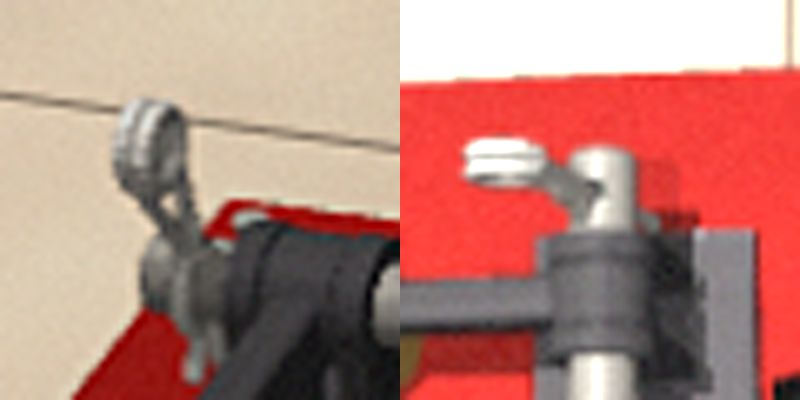

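```bash
python3 - <<'E'
from h import *
T=load("top4.npz");S=load("side4.npz")
f=lambda u,v,x,y:((u+.5)/6.667-.5+x,(v+.5)/6.667-.5+y)
cs=f(150,148,196,180);ct=f(104,162,180,110)
for e in([.6113,.0704,.213],[.6113,.0604,.1225],[.6113,.0734,.145]): print(e,[((p[0]-o+.5)*6.667).round(0) for p,o in((proj(S,e),np.array([196,180])),(proj(T,e),np.array([180,110])))])
print("coil",tri([T,S],[ct,cs]))
E
```

```text
[0.6113, 0.0704, 0.213] [array([157., 133.]), array([123., 159.])]
[0.6113, 0.0604, 0.1225] [array([226., 421.]), array([242., 227.])]
[0.6113, 0.0734, 0.145] [array([191., 378.]), array([181., 212.])]
coil (array([0.61052837, 0.07586806, 0.21212769]), [np.float64(0.00019409060904830154), np.float64(0.0001940906090483073)])
```

```bash
python3 - <<'E'
from station import arm,status,hand_in
arm.hold(.3);print(status.sense()["qd"].round(3));print(hand_in())
E
```

```text
[ 0.005  0.001  0.    -0.001  0.001  0.001  0.001]
the job is handed in; nothing more can be done
None
```

The job is handed in: the R-clip's leg is through the cross hole, its bow has sprung over the pin, and it sits at home height with the gripper clear. Pressing peaked at about 9 N and took about 24 s of the 72 s, but the coil leans about 6° toward the bow side, which I put down to clearance in the hole and did not straighten.

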